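# Load the gas chamber, break the lid stay, shut the lid and pump the purge

## Task

Lay every culture flask that is on the bench flat, label up, on the floor of the open gas chamber. Then press the knuckle of the lid stay to break it and lower the lid gently until it is fully shut, without letting it drop; after that give the blue purge plunger three full strokes, each right down to its stop and fully up again. Do not disturb the bottle, the tip box or the yellow puck.

Things in the scene. Friction and masses are not known exactly. Their poses are not given: they have to be found in the camera images.
- chamber: Grey open-topped box fixed to the bench, 166 mm deep (its x), 356 mm wide (its y), rim 115 mm above the bench. Origin: centre of its underside; its -x side (black panel, displays) faces the robot. Walls 8 mm; clear space 150 x 340 mm; flat steel floor 65 mm above the bench, with four painted bays (no ribs), long side along x, centres at chamber x = -0.012, y = -0.12, -0.04, 0.04, 0.12.
- lid (a joint): White lid, 170 mm from hinge to front edge, 356 mm wide, 12 mm thick, 0.5 kg. 0 = propped open as at the start (84 degrees up from level); grows as it comes down; 1.466 = shut. Held up while the stay is locked. With the stay broken, hinge friction holds it within about 20 degrees of upright; lower, it falls and slams unless held (2.5 N at the bar when nearly shut).
- lid_hinge (a point): Middle of the lid's hinge axis, on the chamber's rear top edge, at chamber (0.083, 0, 0.115) m; the axis runs along the chamber's y.
- lid_bar (a point): Middle of the lid's round steel handle bar, 12 mm thick, along the chamber's y, 118 mm free between its arms. It stands 47 mm beyond the lid's front edge in the lid's plane: lid open, it is on top, 330 mm above the bench; lid shut, it is 121 mm up and 49 mm before the chamber's front wall. It can be pinched from above all the way, turning between the pads.
- stay_knuckle (a joint): Knuckle of the two-link steel lid stay outside the chamber's right (-y) wall: lower link from the wall, upper link to the lid, 89 mm each between pivots. 0 = locked: on its stop, a little past straight, bulging up and forward; 0.21 = dead straight; above that the stay is broken and folds freely; about 2.77 with the lid shut.
- knuckle_pad (a point): Middle of the orange pad on the stay's knuckle, a round bar 18 mm thick, 60 mm long along the chamber's y; the point is on its axis, 55 mm outside the chamber wall. Pressing it down and back (0.79 down for 0.62 in chamber +x at first, on a circle of 89 mm about stay_pivot) by 25 to 40 mm breaks the stay; this takes under 10 N and hardly moves the lid.
- stay_pivot (a point): Point on the axis of the lower link's fixed pivot on the chamber's right wall, at chamber x = -0.067, z = 0.105, level in y with knuckle_pad.
- plunger (a joint): Blue plunger of the purge pump, travel straight down: 0 = up, 0.025 m = down on its stop. The spring pushes back with about 3 N at first and 9 N at the stop and lifts the plunger again when let go.
- plunger_top (a point): Centre of the top face of the plunger's round blue head (44 mm across, 14 mm thick), 150 mm above the bench when up. The pump is an aluminium cylinder 52 mm across on a grey square foot 80 mm wide, fixed to the bench left of the chamber.
- water_bottle: Bystander: upright clear bottle with white cap, 70 mm across, 170 mm tall; origin at the centre of its underside.
- tip_box: Bystander: blue box with white lid, 115 x 75 x 62 mm; origin at the centre of its underside.
- counter_puck: Bystander: yellow puck, 52 mm across, 28 mm tall; origin at the centre of its underside.
- flask0: Culture flask, pale pink with red cap and paper label on top, lying flat, 0.06 to 0.13 kg; may be absent. 95 mm long along its x (cap at +x); its block-shaped body is 68 mm long, 46 mm wide (y), 27 mm high. Origin on its underside, under the middle of the overall length; the middle of the body lies at x = -0.013. z is up when the label is on top.
- flask1: Culture flask, pale pink with red cap and paper label on top, lying flat, 0.06 to 0.13 kg; may be absent. 95 mm long along its x (cap at +x); its block-shaped body is 68 mm long, 46 mm wide (y), 27 mm high. Origin on its underside, under the middle of the overall length; the middle of the body lies at x = -0.013. z is up when the label is on top.
- flask2: Culture flask, pale pink with red cap and paper label on top, lying flat, 0.06 to 0.13 kg; may be absent. 95 mm long along its x (cap at +x); its block-shaped body is 68 mm long, 46 mm wide (y), 27 mm high. Origin on its underside, under the middle of the overall length; the middle of the body lies at x = -0.013. z is up when the label is on top.
- flask3: Culture flask, pale pink with red cap and paper label on top, lying flat, 0.06 to 0.13 kg; may be absent. 95 mm long along its x (cap at +x); its block-shaped body is 68 mm long, 46 mm wide (y), 27 mm high. Origin on its underside, under the middle of the overall length; the middle of the body lies at x = -0.013. z is up when the label is on top.

How it is judged (in metres and radians):
On the way, in this order (a step that is already met when the one before it is completed fails the run):
1. every flask present lies flat, label up, on the chamber floor, the lid still propped open (x of flask0 in the frame of chamber between -0.08 and 0.08 m and y of flask0 in the frame of chamber between -0.17 and 0.17 m and z of flask0 in the frame of chamber between 0.06 and 0.07 m and angle between each of flask0, flask1, flask2, flask3's own z axis and vertical below 0.12 rad and linear speed of each of flask0, flask1, flask2, flask3 below 0.05 m/s and x of flask1 in the frame of chamber between -0.08 and 0.08 m and y of flask1 in the frame of chamber between -0.17 and 0.17 m and z of flask1 in the frame of chamber between 0.06 and 0.07 m and x of flask2 in the frame of chamber between -0.08 and 0.08 m and y of flask2 in the frame of chamber between -0.17 and 0.17 m and z of flask2 in the frame of chamber between 0.06 and 0.07 m and x of flask3 in the frame of chamber between -0.08 and 0.08 m and y of flask3 in the frame of chamber between -0.17 and 0.17 m and z of flask3 in the frame of chamber between 0.06 and 0.07 m and value of joint lid below 0.3 rad), for 0.2 s.
2. the stay is broken at its knuckle while the lid still stands open (value of joint stay_knuckle above 0.4 rad and value of joint lid below 0.8 rad).
3. the lid is fully shut (value of joint lid above 1.431 rad), for 0.2 s.
4. first stroke: the purge plunger is pressed down to its stop (value of joint plunger above 0.023 m), for 0.05 s.
5. first stroke: the purge plunger is let up again (value of joint plunger below 0.003 m), for 0.05 s.
6. second stroke: the purge plunger is pressed down to its stop (value of joint plunger above 0.023 m), for 0.05 s.
7. second stroke: the purge plunger is let up again (value of joint plunger below 0.003 m), for 0.05 s.
8. third stroke: the purge plunger is pressed down to its stop (value of joint plunger above 0.023 m), for 0.05 s.
9. third stroke: the purge plunger is let up again (value of joint plunger below 0.003 m), for 0.05 s.
At the end, for the whole second after the job is handed in: Every flask present lies on the chamber floor, inside its walls, label up within 7 degrees and at rest; the lid is shut to within 2 degrees; the plunger has risen to within 3 mm of its top (x of flask0 in the frame of chamber between -0.08 and 0.08 m and y of flask0 in the frame of chamber between -0.17 and 0.17 m and z of flask0 in the frame of chamber between 0.06 and 0.07 m and angle between each of flask0, flask1, flask2, flask3's own z axis and vertical below 0.12 rad and linear speed of each of flask0, flask1, flask2, flask3 below 0.05 m/s and x of flask1 in the frame of chamber between -0.08 and 0.08 m and y of flask1 in the frame of chamber between -0.17 and 0.17 m and z of flask1 in the frame of chamber between 0.06 and 0.07 m and x of flask2 in the frame of chamber between -0.08 and 0.08 m and y of flask2 in the frame of chamber between -0.17 and 0.17 m and z of flask2 in the frame of chamber between 0.06 and 0.07 m and x of flask3 in the frame of chamber between -0.08 and 0.08 m and y of flask3 in the frame of chamber between -0.17 and 0.17 m and z of flask3 in the frame of chamber between 0.06 and 0.07 m and value of joint lid above 1.431 rad and value of joint plunger below 0.003 m); the robot touches nothing.
It fails at once if the lid slams: it comes down faster than 1.2 rad/s (about 0.26 m/s at the handle bar) in its last 17 degrees (value of joint lid above 1.166 rad and velocity of joint lid above 1.2 rad/s).
It fails at once if the water bottle is shifted by more than 30 mm or tipped (distance of water_bottle from where it was at the start of the episode above 0.03 m or angle between water_bottle's own z axis and vertical above 0.4 rad).
It fails at once if the tip box is shifted by more than 30 mm or tipped (distance of tip_box from where it was at the start of the episode above 0.03 m or angle between tip_box's own z axis and vertical above 0.4 rad).
It fails at once if the counter puck is shifted by more than 30 mm or tipped (distance of counter_puck from where it was at the start of the episode above 0.03 m or angle between counter_puck's own z axis and vertical above 0.4 rad).
Of flask0, flask1, flask2, flask3 only 2 to 4 are there at a start; the rules pass over those that are not, and their reading is None.
At some moment in a run one of flask0, flask1, flask2, flask3 may be knocked a few centimetres aside while the robot is not near it.
It also fails if it takes over 210 s, if anything falls off the work surface, if the arm or the gripper's body presses on something with over 40 N, if the wrist force passes 120 N, or if a joint passes its speed limit or range.

## Robot

A 7-joint arm with a two-finger parallel gripper is mounted at the origin on the work surface. World frame = base frame: x ahead of the robot, y to its left, z up, the work surface at z = 0. Lengths are in mm, angles in rad, forces in N, time in s.
With the tool pointing down it reaches from about 425 to 875 mm from the base axis. Payload 9.9 kg.
Tool frame: the origin (TCP) lies at the very end of the fingers, on their centre line; the grasp point (between the pads) lies 19 mm behind it; z points along the fingers, y is the line along which they close (so a half turn about z gives the same grasp; the last joint's range is limited). The gripper opens to 85 mm and grips with 20 to 120 N. Pads are 22 mm wide; open, the fingers measure 114 mm over their backs; the gripper's body (76 mm by 85 mm) begins 54 mm behind the grasp point. The pads swing forward as they close: fully open they stand 13 mm farther back than shut.
Start: joints at [-1.195, 0.576, 0.025, 1.437, -0.015, 1.129, -0.057], TCP at [299.538, 604.902, 231.289] pointing down, gripper open.
Joint ranges: [-2.76, 2.76], [-0.34, 2.15], [-1.52, 1.57], [0.19, 2.46], [-1.09, 4.23], [0.17, 1.99], [-2.82, 2.82]. Speed limits (rad/s): [2.22, 2.22, 3.01, 3.01, 3.14, 3.14, 3.14].

## Interface

Orientations are given as a unit quaternion [w, x, y, z].
In Python, from rig import * gives the robot as it stands. The module is installed in compiled form; this text tells all that it offers.
- The arm moves only by the shell command python3 -m jog 'ROWS' [FORCE]. ROWS is JSON, a list of rows, each a list of 7 numbers: the closure, from 0 (fully open) to 1 (shut), then the shift along the tool's x, y, z in cm, then the turn, a rotation vector about the tool's x, y, z in degrees. In form: [[grip, dx, dy, dz, rx, ry, rz], ...]. A call has 1 to 8 rows; each row is the pose to reach, as a shift and turn from the pose commanded when the call began, along the tool's axes at that moment; what a row does not reach only later rows make up. A row lasts 1/8 s, in which the tool goes at most 62.5 mm and 10.7 degrees, less where a joint would pass 70% of its speed; a pose out of reach is approached as far as the arm can. A call with a gripper value outside its range is refused whole. The fingers move at their own pace and stop on an object; FORCE is the grip in N (left out, the last holds). Time passes only in rows, so rows that repeat a pose let the fingers close. It gives the time, the measured TCP pose, the force, the opening and the grip force at its end, in the units of the state.
- state(): the state, without advancing time (a new reading comes with each control period).
- read_camera(name): name is "scene" or "top"; returns the picture (480x640x3 uint8, blue, green, red); there is no depth.
- camera_params(name): a dict with "fx", "fy", "cx", "cy" (pixels), "k1" (the pictures are not rectified: a ray, as slopes to the right and down, at radius r is drawn at 1 + k1 r^2 times it, then the intrinsics apply), "origin" and "rotation" of the camera in the world. Camera axes: x right, y down, z forward; pixel columns grow to the right and rows downward; lengths in mm; the calibration is good to about 2 mm. A picture is of the moment at which its call begins. camera_params takes no time and is no camera call.
- sign_off(): hands the job in; it is judged then, once.
The state is a dict: "time": time; "joints": joint angles; "qvel": joint speeds; "joint_torque": joint torques, N m; "position": TCP position; "eef_rot": TCP orientation; "wrist_force": force on the tool from outside, world axes, zero at the start; "ft_torque": the same for the moment, N m; "gripper_width": opening from 0.0 (shut) to 1.0 (fully open); "gripper_force": force on a finger pad.
Only numpy, scipy, OpenCV 4.12 (cv2) and the standard library are available. Lean on these libraries where they do the work, as an engineer would, in place of code of your own. Each camera call takes 0.05 s, during which the arm holds its last target. There are 200 camera calls.

## Working session

There is one attempt and no reset: what is moved stays moved. The work goes in short steps, Python scripts to look and compute and a shell command to move; the robot and the scene stay as the last step left them, time stands still between calls to the robot, and variables do not carry over. Pictures are saved under pics/ and viewed, at most 14 in all, crops included, and the job is handed in when it is done.

```bash
mkdir -p pics; python3 - <<'E'
from rig import *
import cv2
for n in("scene","top"):
    cv2.imwrite(f"pics/{n}0.png",read_camera(n)); print(n,camera_params(n))
print(state())
E
```

```text
scene {'fx': 580.4800688980954, 'fy': 580.4800688980954, 'cx': 319.4495982398098, 'cy': 241.61958414642186, 'k1': -0.09986487618024685, 'origin': array([1067.87628854,  898.55725308, 1009.70047864]), 'rotation': array([-0.11583605,  0.2324429 ,  0.86825056, -0.42272126])}
top {'fx': 475.2820450988031, 'fy': 475.2820450988031, 'cx': 326.9434427458432, 'cy': 245.81320357094134, 'k1': 0.03253921450745392, 'origin': array([ 399.18757533,  -12.13647721, 1237.02544634]), 'rotation': array([ 0.0494104 , -0.70363646,  0.70737024, -0.04562554])}
{'time': 0.1, 'joints': array([-1.19481361,  0.57644284,  0.02482414,  1.43776674, -0.01500412,
        1.12902994, -0.05652688]), 'qvel': array([-0.0012385 , -0.00175852,  0.00021553, -0.00182681, -0.00171021,
        0.00023119,  0.00077829]), 'joint_torque': array([ 6.45130553e-03, -7.67314839e+01,  2.25824095e+00, -2.86612773e+01,
        1.59842893e-02,  8.61817942e-03, -1.45757889e-05]), 'position': array([299.34057278, 604.56414084, 230.55208123]), 'eef_rot': array([-1.38405316e-04,  2.27859948e-01,  9.73693642e-01, -7.18192285e-04]), 'wrist_force': array([ 0.09071286, -0.37414332,  0.84858633]), 'ft_torque': array([-0.05541955,  0.00214685,  0.0159076 ]), 'gripper_force': 0.0, 'gripper_width': 1.0012365083043595}
```

View pics/top0.png

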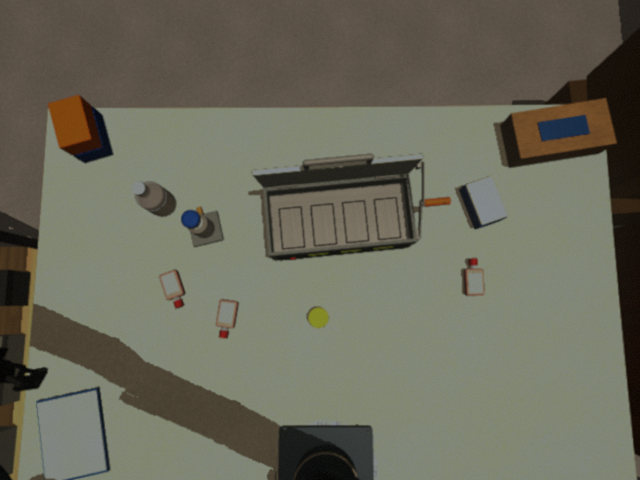

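View pics/scene0.png

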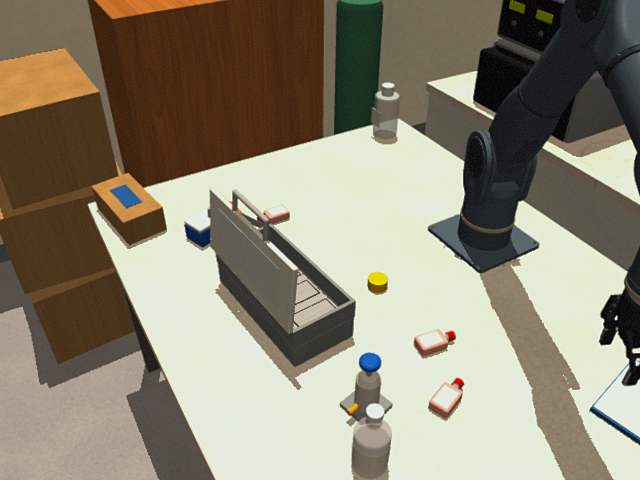

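The top view shows three flasks, at about (172,287), (227,317) and (474,279). The chamber is at (340,215), the pump head at (191,219), the orange knuckle pad at (437,202), the puck at (318,317), the tip box at (484,202) and the bottle at (150,195). Next I'll measure them.

```bash
cat > h.py <<'E'
from rig import *
import cv2, numpy as np
from scipy.spatial.transform import Rotation as R
def Rq(q): return R.from_quat([q[1],q[2],q[3],q[0]]).as_matrix()
def w2p(n,P):
    c=camera_params(n); p=(np.atleast_2d(P)-c["origin"])@Rq(c["rotation"]); s=p[:,:2]/p[:,2:]
    s=s*(1+c["k1"]*(s**2).sum(1,keepdims=True)); return s*[c["fx"],c["fy"]]+[c["cx"],c["cy"]]
def p2w(n,uv,z):
    c=camera_params(n); d=(np.atleast_2d(uv)-[c["cx"],c["cy"]])/[c["fx"],c["fy"]]; s=d.copy()
    for _ in range(20): s=d/(1+c["k1"]*(s**2).sum(1,keepdims=True))
    r=np.c_[s,np.ones(len(s))]@Rq(c["rotation"]).T; t=(z-c["origin"][2])/r[:,2:]
    return c["origin"]+t*r
def blobs(m,amin):
    n,l,st,c=cv2.connectedComponentsWithStats(m.astype(np.uint8)); return [(c[i],st[i]) for i in range(1,n) if st[i,4]>=amin]
def flasks(im,n="top"):
    """cap (red) centroid and pink body rectangle in px -> world origin, yaw"""
    lab=cv2.cvtColor(im,cv2.COLOR_BGR2LAB).astype(int); out=[]
    m=(lab[...,1]>137).astype(np.uint8)
    for c,s in blobs(cv2.dilate(m,np.ones((3,3))),60):
        x,y,w,h=s[:4]
        if s[4]>1200: continue
        sub=m[y:y+h,x:x+w]; cnt,_=cv2.findContours(sub,cv2.RETR_EXTERNAL,cv2.CHAIN_APPROX_NONE)
        pts=np.vstack(cnt)[:,0]+[x,y]
        b=im[y:y+h,x:x+w].astype(int); red=(b[...,2]-b[...,1]>80)
        yy,xx=np.nonzero(red)
        out.append((c,s,np.array([xx.mean()+x,yy.mean()+y]) if len(xx) else None,cv2.minAreaRect(pts.astype(np.float32))))
    return out
E
python3 - <<'E'
from h import *
im=cv2.imread("pics/top0.png")
for c,s,r,rect in flasks(im): print(c.round(1),s,r,rect)
big=cv2.resize(im[145:265,245:460],None,fx=3.7,fy=3.7,interpolation=cv2.INTER_CUBIC); cv2.imwrite("pics/cc.png",big)
t=np.hstack([cv2.resize(im[a:a+60,b:b+60],None,fx=4.4,fy=4.4,interpolation=cv2.INTER_CUBIC) for a,b in((257,145),(288,198),(250,445))])
t2=cv2.resize(im[175:255,125:240],None,fx=4.2,fy=4.2,interpolation=cv2.INTER_CUBIC)
t2=np.hstack([t2,np.zeros((t2.shape[0],t.shape[1]-t2.shape[1],3),np.uint8)])
cv2.imwrite("pics/ff.png",np.vstack([t,t2])[:600,:800])
E
```

```text
[437.2 201.1] [423 196  29  11 258] None ((437.123779296875, 201.2376251220703), (7.064764022827148, 25.870967864990234), 84.2894058227539)
[473.  261.5] [468 257  11  10 102] [473.90909091 261.22727273] ((473.0, 261.5), (7.0, 8.0), 90.0)
[466.9 283.6] [464 269  11  27 124] None ((466.3695373535156, 282.76715087890625), (25.279998779296875, 6.439999103546143), 73.73979187011719)
[179.  283.9] [174 270  11  27 132] None ((179.03280639648438, 282.86065673828125), (24.354114532470703, 6.2469658851623535), 84.80557250976562)
[176.5 302.1] [167 296  17  13 128] [177.33333333 303.33333333] ((175.95382690429688, 300.8692321777344), (14.29604434967041, 9.033697128295898), 52.12501525878906)
[234.7 312.1] [232 300   7  27 103] None ((235.0, 313.0), (24.0, 4.0), 90.0)
[223.2 333.8] [218 329  11  10  98] [223. 334.] ((223.0, 333.5), (7.0, 8.0), 90.0)
```

View pics/cc.png

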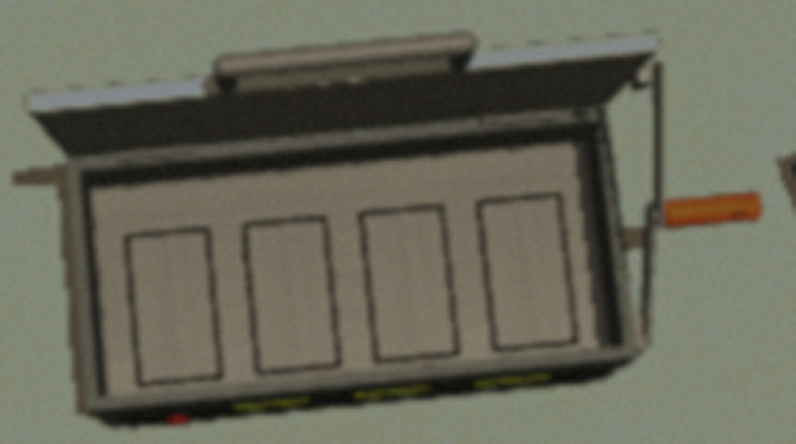

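View pics/ff.png

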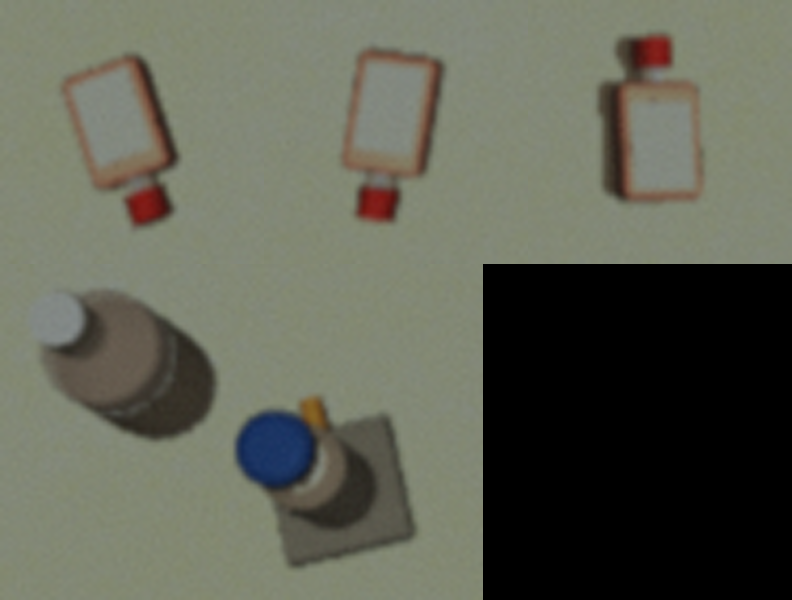

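```bash
cat > meas.py <<'E'
from h import *
from scipy.optimize import least_squares
def up(c,s,o): return (np.array(c,float)+.5)/s-.5+np.array(o)
bays=np.array([[[125,236],[209,229],[221,377],[139,384]],[[243,223],[326,216],[340,365],[257,372]],[[359,211],[443,206],[459,353],[376,360]],[[477,200],[560,195],[577,342],[494,349]]])
bp=up(bays.mean(1),3.7,(245,145)); bw=p2w("top",bp,65)[:,:2]
loc=np.array([[-12,y] for y in (120,40,-40,-120)])
f=lambda p:((loc@np.array([[np.cos(p[2]),np.sin(p[2])],[-np.sin(p[2]),np.cos(p[2])]])+p[:2])-bw).ravel()
s=least_squares(f,[600,0,0]); C=s.x
def ch(x,y,z): c,n=np.cos(C[2]),np.sin(C[2]); return np.array([C[0]+c*x-n*y,C[1]+n*x+c*y,z])
A=lambda c:p2w("top",up(c,4.4,(145,257)),13.5)
F=[]
for cs,cap,o in (([(64,84),(134,56),(175,158),(103,188)],(148,205),(145,257)),([(96,50),(177,60),(158,176),(79,165)],(114,203),(198,288)),([(90,82),(169,82),(174,199),(94,199)],(124,51),(445,250))):
    w=p2w("top",up(cs,4.4,o),13.5)[:,:2]; cw=p2w("top",up([cap],4.4,o),13.5)[0,:2]; b=w.mean(0)
    e=[np.linalg.norm(w[i]-w[i-1]).round() for i in range(4)]
    d=cw-b; side=(w[3]+w[2])/2-(w[0]+w[1])/2; side*=np.sign(side@d)
    F.append((b,np.degrees(np.arctan2(d[1],d[0])),np.degrees(np.arctan2(side[1],side[0])),np.linalg.norm(d),e))
pt=p2w("top",up([(276,185)],4.2,(125,175)),150)[0]; foot=p2w("top",up([(337.5,226)],4.2,(125,175)),8)[0]
E
python3 - <<'E'
from meas import *
print("C",C[:2].round(1),np.degrees(C[2]).round(2),s.fun.round(1))
print("rim corners pred/obs",w2p("top",[ch(-83,178,115),ch(-83,-178,115)]).round(1),up([(85,411),(640,350)],3.7,(245,145)).round(1))
for f in F: print([np.round(q,1) for q in f])
print(pt.round(1),foot.round(1))
print("knuckle",ch(0,-233,0),p2w("top",[(437.1,201.2)],190).round(1))
print(p2w("top",[(318,317)],28),p2w("top",up([(55,54)],4.2,(125,175)),170),p2w("top",[(484,202)],62))
sc=w2p("scene",[list(f[0])+[27] for f in F]+[pt,ch(-83,178,115)]); print(sc.round(0))
print(w2p("scene",[ch(83+170*np.cos(np.radians(84))*-1-5,0,330)]),"bar")
E
```

```text
C [628.1 -36.4] 5.39 [ 0.3 -0.2 -0.3 -0.  -0.2  0.1  0.2  0.2]
rim corners pred/obs [[268.3 255.4]
 [417.2 240.7]] [[267.6 255.7]
 [417.6 239.2]]
[array([467.7, 392.8]), np.float64(-158.9), np.float64(-156.9), np.float64(52.0), array([66., 43., 65., 44.])]
[array([393.1, 250.4]), np.float64(172.8), np.float64(172.5), np.float64(51.8), array([66., 48., 67., 46.])]
[array([ 470.5, -383.2]), np.float64(2.2), np.float64(-0.6), np.float64(52.2), array([68., 46., 68., 46.])]
[611.7 310.4 150. ] [613.3 313.5   8. ]
knuckle [ 650.00236371 -268.38410654    0.        ] [[ 640.5 -254.6  190. ]]
[[382.31174443  17.32108452  28.        ]] [[681.22696358 427.05617522 170.        ]] [[ 667.02253628 -401.27279607   62.        ]]
[[445. 396.]
 [431. 339.]
 [275. 210.]
 [369. 358.]
 [355. 301.]]
[[251.60112317 204.3311168 ]] bar
```

```bash
cat > plan.py <<'E'
import sys
from meas import *
# usage: plan.py [w|c] x y z yyaw : world or chamber coords; yyaw = heading of tool y (world deg, or chamber deg)
def go(fr,x,y,z,yaw):
    s=state(); p=s["position"]; R0=Rq(s["eef_rot"])
    if fr=="c": t=ch(x,y,z); yaw+=np.degrees(C[2])
    else: t=np.array([x,y,z])
    best=None
    for k in (0,180):
        a=np.radians(yaw+k); ty=np.array([np.cos(a),np.sin(a),0]); tz=np.array([0,0,-1.]); Rt=np.c_[np.cross(ty,tz),ty,tz]
        rv=R.from_matrix(R0.T@Rt).as_rotvec(degrees=True)
        if best is None or np.linalg.norm(rv)<np.linalg.norm(best): best=rv
    print("target",t.round(1),"d cm",(R0.T@(t-p)/10).round(2),"rot",best.round(1),"dist",np.linalg.norm(t-p).round())
def caps():
    im=read_camera("top").astype(int); m=(im[...,2]-im[...,1]>80)&(im[...,2]-im[...,0]>60)
    for c,s in blobs(m,20): print("red",c.round(1),s[4],p2w("top",[c],13.5)[0,:2].round())
a=sys.argv[1:]
if "caps" in a: caps(); a.remove("caps")
if a: go(a[0],*map(float,a[1:]))
s=state(); print(s["time"],s["position"].round(1),s["eef_rot"].round(3),"w",round(s["gripper_width"],3),"gf",round(s["gripper_force"],1),"F",s["wrist_force"].round(1),"j7",s["joints"][6].round(2))
E
python3 plan.py caps w 467.7 392.8 70 112
```

```text
red [473.9 261.1] 22 [ 523. -384.]
red [177.2 303.3] 26 [419. 377.]
red [223. 334.] 25 [341. 258.]
target [467.7 392.8  70. ] d cm [-24.48 -11.49  16.08] rot [ -0.1  -0.  -48.3] dist 315.0
0.15 [299.4 604.6 230.6] [-0.     0.228  0.974 -0.001] w 0.997 gf 0.0 F [ 0.   0.7 -0.2] j7 -0.06
```

```bash
python3 -m jog '[[0,-6,-3,4,0,0,-10],[0,-12,-6,8,0,0,-20],[0,-18,-9,12,0,0,-30],[0,-24.5,-11.5,16,0,0,-40],[0,-24.5,-11.5,16,0,0,-48.3],[0,-24.5,-11.5,16,0,0,-48.3],[0,-24.5,-11.5,16,0,0,-48.3]]' 30; python3 plan.py caps w 467.7 392.8 1 112
```

```text
time: 1.02
position: [468.0, 393.1, 71.1]
eef_rot: [-0.0, -0.19, 0.982, 0.0]
wrist_force: [-0.4, 0.6, 0.6]
gripper_width: 1.001
gripper_force: 0.0
red [473.8 261.3] 27 [ 523. -384.]
target [467.7 392.8   1. ] d cm [ 0.04 -0.16  7.06] rot [ 0.1  0.  -0. ] dist 71.0
1.075 [467.5 394.3  71.6] [-0.    -0.19   0.982  0.001] w 0.997 gf 0.0 F [-0.8  0.4  0.9] j7 1.01
```

```bash
python3 -m jog '[[0,0,-0.1,4,0,0,0],[0,0,-0.1,6.8,0,0,0],[0,0,-0.1,6.9,0,0,0],[0.7,0,-0.1,6.9,0,0,0],[0.7,0,-0.1,6.9,0,0,0],[0.7,0,-0.1,6.9,0,0,0],[0.7,0,-0.1,6.9,0,0,0],[0.7,0,-0.1,6.9,0,0,0]]' 30; python3 -m jog '[[0.7,0,0,-6,0,0,0],[0.7,0,0,-12,0,0,0],[0.7,0,0,-18,0,0,0],[0.7,0,0,-24,0,0,0],[0.7,0,0,-24,0,0,0]]'; python3 plan.py c -14 100 235 90
```

```text
time: 2.08
position: [468.9, 393.1, 3.9]
eef_rot: [0.001, -0.19, 0.982, 0.001]
wrist_force: [-1.8, -0.0, 6.8]
gripper_width: 0.536
gripper_force: 30.3
time: 2.7
position: [470.1, 394.0, 248.5]
eef_rot: [0.004, -0.19, 0.982, 0.003]
wrist_force: [-0.3, -0.1, -1.8]
gripper_width: 0.535
gripper_force: 31.9
target [604.8  61.8 235. ] d cm [ -0.07 -35.84   1.22] rot [ 0.3  0.5 16.5] dist 359.0
2.7 [470.1 394.  248.5] [ 0.004 -0.19   0.982  0.003] w 0.535 gf 31.9 F [-0.3 -0.1 -1.8] j7 1.06
```

```bash
python3 -m jog '[[0.7,0,-6,0.3,0,0,4],[0.7,0,-12,0.5,0,0,8],[0.7,0,-18,0.7,0,0,12],[0.7,0,-24,0.9,0,0,16.5],[0.7,0,-30,1,0,0,16.5],[0.7,0,-35.8,1.2,0,0,16.5],[0.7,0,-35.8,1.2,0,0,16.5],[0.7,0,-35.8,1.2,0,0,16.5]]'; python3 plan.py c -3 100 71 90
```

```text
time: 3.7
position: [601.8, 60.5, 229.8]
eef_rot: [-0.0, -0.047, 0.999, 0.0]
wrist_force: [-0.2, 0.7, -1.6]
gripper_width: 0.529
gripper_force: 31.9
target [615.7  62.9  71. ] d cm [-1.43  0.09 15.88] rot [ 0.  -0.1  0. ] dist 159.0
3.7 [601.8  60.5 229.8] [-0.    -0.047  0.999  0.   ] w 0.529 gf 31.9 F [-0.2  0.7 -1.6] j7 1.43
```

```bash
python3 -m jog '[[0.7,-1.4,0.1,4,0,0,0],[0.7,-1.4,0.1,9,0,0,0],[0.7,-1.4,0.1,12,0,0,0],[0.7,-1.4,0.1,14,0,0,0],[0.7,-1.4,0.1,15,0,0,0],[0.7,-1.4,0.1,15,0,0,0],[0.7,-1.4,0.1,15,0,0,0]]'; python3 plan.py c -3 100 70 90
```

```text
time: 4.58
position: [616.6, 63.0, 81.3]
eef_rot: [0.001, -0.048, 0.999, 0.0]
wrist_force: [0.3, 0.3, -1.2]
gripper_width: 0.537
gripper_force: 31.8
target [615.7  62.9  70. ] d cm [ 0.09 -0.01  1.13] rot [0.  0.1 0.1] dist 11.0
4.575 [616.6  63.   81.3] [ 0.001 -0.048  0.999  0.   ] w 0.537 gf 31.8 F [ 0.3  0.3 -1.2] j7 1.4
```

```bash
python3 -m jog '[[0.7,0,0,0.6,0,0,0],[0.7,0,0,0.9,0,0,0],[0.7,0,0,1.1,0,0,0],[0.7,0,0,1.1,0,0,0],[0.25,0,0,1.1,0,0,0],[0.25,0,0,1.1,0,0,0],[0.25,0,0,1.1,0,0,0]]'; python3 -m jog '[[0.25,0,0,-4,0,0,0],[0.25,0,0,-10,0,0,0],[0.25,0,0,-16,0,0,0],[0.25,0,0,-16,0,0,0]]'; python3 plan.py w 393 250 70 82.6
```

```text
time: 5.45
position: [616.2, 62.5, 69.4]
eef_rot: [0.0, -0.048, 0.999, 0.0]
wrist_force: [0.1, 0.1, -0.1]
gripper_width: 0.75
gripper_force: 0.0
time: 5.95
position: [618.7, 62.9, 234.6]
eef_rot: [0.005, -0.047, 0.999, 0.001]
wrist_force: [0.0, 0.5, -0.0]
gripper_width: 0.755
gripper_force: 0.0
target [393. 250.  70.] d cm [20.85 20.76 16.28] rot [ 0.1  0.5 12.8] dist 336.0
5.95 [618.7  62.9 234.6] [ 0.005 -0.047  0.999  0.001] w 0.755 gf 0.0 F [ 0.   0.5 -0. ] j7 1.43
```

```bash
python3 -m jog '[[0.1,4,4,0,0,0,4],[0,8,8,1,0,0,8],[0,12,12,3,0,0,12.5],[0,16,16,7,0,0,12.5],[0,20.8,20.8,11,0,0,12.5],[0,20.8,20.8,14,0,0,12.5],[0,20.8,20.8,14,0,0,12.5],[0,20.8,20.8,14,0,0,12.5]]'; python3 - <<'E'
from h import *
im=read_camera("scene"); t=read_camera("top")
cv2.imwrite("pics/s1.png",np.hstack([cv2.resize(im[180:460,200:500],None,fx=1.4,fy=1.4),cv2.resize(t[150:350,140:330],None,fx=1.96,fy=1.96)])[:600,:800])
E
python3 plan.py w 393 250 3 82.6
```

```text
time: 6.95
position: [390.3, 249.2, 89.8]
eef_rot: [0.0, 0.062, 0.998, -0.0]
wrist_force: [-0.4, -0.5, 0.7]
gripper_width: 0.997
gripper_force: 0.0
target [393. 250.   3.] d cm [-0.18  0.09  8.74] rot [0.1 0.1 0.2] dist 87.0
7.05 [390.9 249.3  90.4] [0.001 0.062 0.998 0.   ] w 0.997 gf 0.0 F [0.2 0.4 0.4] j7 0.69
```

View pics/s1.png

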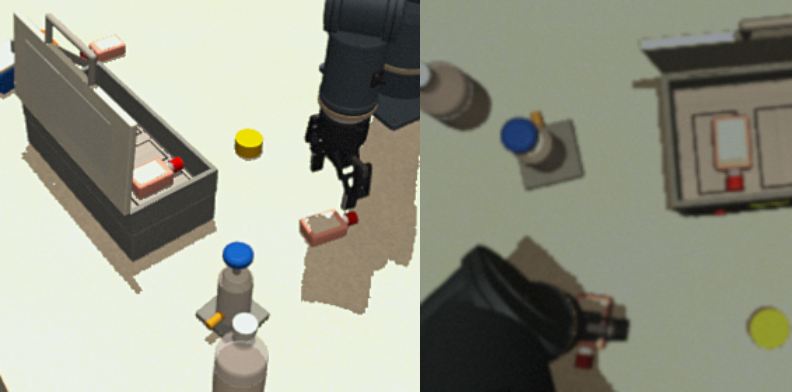

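Flask A lies flat in the left bay, label up, at crop (733,150). Flask B is still in place under the gripper, with its cap at scene pixel (451,335).

```bash
python3 -m jog '[[0,-0.2,0.1,4,0,0,0],[0,-0.2,0.1,8,0,0,0],[0,-0.2,0.1,8.7,0,0,0],[0.7,-0.2,0.1,8.7,0,0,0],[0.7,-0.2,0.1,8.7,0,0,0],[0.7,-0.2,0.1,8.7,0,0,0],[0.7,-0.2,0.1,8.7,0,0,0],[0.7,-0.2,0.1,8.7,0,0,0]]' 30; python3 -m jog '[[0.7,0,0,-6,0,0,0],[0.7,0,0,-12,0,0,0],[0.7,0,0,-18,0,0,0],[0.7,0,0,-22,0,0,0],[0.7,0,0,-22,0,0,0]]'; python3 plan.py c -3 0 230 90
```

```text
time: 8.05
position: [392.3, 250.8, 3.8]
eef_rot: [0.001, 0.062, 0.998, 0.001]
wrist_force: [-1.3, -1.4, 5.7]
gripper_width: 0.53
gripper_force: 30.2
time: 8.68
position: [392.6, 251.4, 226.2]
eef_rot: [0.003, 0.062, 0.998, 0.002]
wrist_force: [0.5, -0.1, -2.2]
gripper_width: 0.53
gripper_force: 32.4
target [625.1 -36.7 230. ] d cm [-26.62 -25.73  -0.36] rot [  0.3   0.4 -12.4] dist 370.0
8.675 [392.6 251.4 226.2] [0.003 0.062 0.998 0.002] w 0.53 gf 32.4 F [ 0.5 -0.1 -2.2] j7 0.73
```

```bash
python3 -m jog '[[0.7,-4,-4,-1,0,0,-4],[0.7,-8,-8,-1,0,0,-8],[0.7,-12,-12,-1,0,0,-12],[0.7,-16,-16,-1,0,0,-12.4],[0.7,-20,-20,-1,0,0,-12.4],[0.7,-24,-24,0,0,0,-12.4],[0.7,-24.6,-25.7,0,0,0,-12.4],[0.7,-24.6,-25.7,0,0,0,-12.4]]'; python3 plan.py c -8 0 80 90
```

```text
time: 9.68
position: [603.2, -36.0, 221.4]
eef_rot: [-0.001, -0.045, 0.999, -0.0]
wrist_force: [0.2, 0.7, -0.2]
gripper_width: 0.534
gripper_force: 32.3
target [620.2 -37.2  80. ] d cm [-1.71 -0.27 14.14] rot [-0.  -0.1 -0.2] dist 142.0
9.675 [603.2 -36.  221.4] [-0.001 -0.045  0.999 -0.   ] w 0.534 gf 32.3 F [ 0.2  0.7 -0.2] j7 1.61
```

```bash
python3 -m jog '[[0.7,-0.8,-0.2,4,0,0,0],[0.7,-1.6,-0.2,9,0,0,0],[0.7,-1.6,-0.2,12,0,0,0],[0.7,-1.6,-0.2,14,0,0,0],[0.7,-1.6,-0.2,14,0,0,0],[0.7,-1.6,-0.2,14,0,0,0]]'; python3 plan.py c -8 0 70 90
```

```text
time: 10.42
position: [620.4, -33.9, 83.4]
eef_rot: [0.001, -0.047, 0.999, 0.0]
wrist_force: [0.8, -0.0, -0.9]
gripper_width: 0.532
gripper_force: 32.3
target [620.2 -37.2  70. ] d cm [ 0.05 -0.32  1.34] rot [0.  0.1 0. ] dist 14.0
10.425 [620.4 -33.9  83.4] [ 0.001 -0.047  0.999  0.   ] w 0.532 gf 32.3 F [ 0.8 -0.  -0.9] j7 1.6
```

```bash
python3 -m jog '[[0.7,0,-0.2,0.7,0,0,0],[0.7,0,-0.2,1.1,0,0,0],[0.7,0,-0.2,1.3,0,0,0],[0.7,0,-0.2,1.3,0,0,0],[0.25,0,-0.2,1.3,0,0,0],[0.25,0,-0.2,1.3,0,0,0],[0.25,0,-0.2,1.3,0,0,0]]'; python3 -m jog '[[0.25,0.5,0,-4,0,0,0],[0.25,1,0,-10,0,0,0],[0.25,2,0,-16,0,0,0],[0.25,2,0,-16,0,0,0]]'; python3 plan.py w 470.5 -383.2 230 91 caps
```

```text
time: 11.3
position: [620.4, -37.2, 69.4]
eef_rot: [0.0, -0.047, 0.999, 0.0]
wrist_force: [0.5, 0.4, -0.8]
gripper_width: 0.753
gripper_force: 0.0
time: 11.8
position: [602.4, -39.3, 234.6]
eef_rot: [0.004, -0.046, 0.999, -0.0]
wrist_force: [0.3, -0.2, -0.9]
gripper_width: 0.747
gripper_force: 0.0
red [473.7 261.3] 31 [ 522. -384.]
target [ 470.5 -383.2  230. ] d cm [ 16.23 -33.03   0.11] rot [-0.   0.3  4.3] dist 368.0
11.85 [601.3 -39.2 231.7] [ 0.002 -0.047  0.999 -0.   ] w 0.749 gf 0.0 F [-0.5 -0.3 -0.6] j7 1.62
```

```bash
python3 -m jog '[[0,3,-5,0,0,0,1],[0,5.5,-10,0,0,0,2],[0,8.5,-16,0,0,0,3],[0,11.5,-22,2,0,0,4.3],[0,14,-28,5,0,0,4.3],[0,16.2,-33,9,0,0,4.3],[0,16.2,-33,13,0,0,4.3],[0,16.2,-33,13,0,0,4.3]]'; python3 plan.py caps w 470.5 -383.2 3 91
```

```text
time: 12.85
position: [465.8, -382.6, 94.1]
eef_rot: [-0.004, -0.008, 1.0, 0.003]
wrist_force: [0.8, 1.8, 0.8]
gripper_width: 0.997
gripper_force: 0.0
red [341.6 239.6] 35 [581. -44.]
red [311.5 244.5] 34 [568.  34.]
red [473.7 261.2] 28 [ 523. -383.]
target [ 470.5 -383.2    3. ] d cm [-0.27 -0.17  9.37] rot [ 0.2 -0.3 -0. ] dist 94.0
12.9 [ 468.2 -381.9   96.8] [-0.002 -0.009  1.     0.002] w 0.998 gf 0.0 F [-0.2  0.4  1.3] j7 2.2
```

```bash
python3 -m jog '[[0,-0.3,-0.1,4,0,0,0],[0,-0.3,-0.1,8,0,0,0],[0,-0.3,-0.1,9.3,0,0,0],[0.7,-0.3,-0.1,9.3,0,0,0],[0.7,-0.3,-0.1,9.3,0,0,0],[0.7,-0.3,-0.1,9.3,0,0,0],[0.7,-0.3,-0.1,9.3,0,0,0],[0.7,-0.3,-0.1,9.3,0,0,0]]' 30; python3 -m jog '[[0.7,0,0,-6,0,0,0],[0.7,0,0,-12,0,0,0],[0.7,0,0,-18,0,0,0],[0.7,0,0,-23,0,0,0],[0.7,0,0,-23,0,0,0]]'; python3 plan.py c -32 -100 232 90; python3 -c "
from meas import *
print(p2w('top',[(341.6,239.6),(311.5,244.5)],80),ch(-60,0,0),ch(-55,100,0))"
```

```text
time: 13.9
position: [474.0, -384.1, 8.3]
eef_rot: [0.001, -0.009, 1.0, -0.001]
wrist_force: [-1.0, 2.9, 6.9]
gripper_width: 0.53
gripper_force: 31.5
time: 14.52
position: [474.6, -385.1, 242.0]
eef_rot: [0.004, -0.009, 1.0, -0.003]
wrist_force: [-0.4, -0.7, -2.5]
gripper_width: 0.532
gripper_force: 32.0
target [ 605.7 -139.   232. ] d cm [-13.54  24.38   0.96] rot [-0.3  0.4 -4.4] dist 279.0
14.525 [ 474.6 -385.1  242. ] [ 0.004 -0.009  1.    -0.003] w 0.532 gf 32.0 F [-0.4 -0.7 -2.5] j7 2.2
[[570.99487729 -42.45273395  80.        ]
 [559.24601289  31.6273541   80.        ]] [568.3897557  -42.04722883   0.        ] [563.9781014   57.98045387   0.        ]
```

```bash
python3 -m jog '[[0.7,-2.5,5,0,0,0,-1],[0.7,-5,10,0,0,0,-2],[0.7,-8,15,0,0,0,-3],[0.7,-11,20,0.5,0,0,-4.4],[0.7,-13.5,24.4,1,0,0,-4.4],[0.7,-13.5,24.4,1,0,0,-4.4],[0.7,-13.5,24.4,1,0,0,-4.4]]'; python3 - <<'E'
from h import *
im=read_camera("scene"); t=read_camera("top")
cv2.imwrite("pics/s2.png",np.hstack([cv2.resize(im[180:370,200:400],None,fx=2,fy=2),cv2.resize(t[140:270,240:460],None,fx=1.8,fy=2.9)])[:600,:800])
E
python3 plan.py c -32 -100 85 90
```

```text
time: 15.4
position: [602.8, -137.6, 225.9]
eef_rot: [-0.001, -0.048, 0.999, -0.0]
wrist_force: [-0.1, -1.3, -1.3]
gripper_width: 0.535
gripper_force: 32.0
target [ 605.7 -139.    85. ] d cm [-0.3  -0.04 14.13] rot [-0. -0. -0.] dist 141.0
15.5 [ 602.7 -138.8  226.3] [-0.    -0.047  0.999 -0.   ] w 0.535 gf 32.0 F [ 0.2 -0.4 -0.9] j7 1.79Traceback (most recent call last):
  File "<stdin>", line 3, in <module>
    return _nx.concatenate(arrs, 1, dtype=dtype, casting=casting)
           ~~~~~~~~~~~~~~~^^^^^^^^^^^^^^^^^^^^^^^^^^^^^^^^^^^^^^^
ValueError: all the input array dimensions except for the concatenation axis must match exactly, but along dimension 0, the array at index 0 has size 380 and the array at index 1 has size 377
```

Continue placing C, then look.

```bash
python3 -m jog '[[0.7,-0.3,0,4,0,0,0],[0.7,-0.3,0,9,0,0,0],[0.7,-0.3,0,12,0,0,0],[0.7,-0.3,0,14,0,0,0],[0.7,-0.3,0,14,0,0,0],[0.7,-0.3,0,14,0,0,0]]';python3 plan.py c -32 -100 72 90
```

```text
time: 16.25
position: [606.7, -137.9, 87.3]
eef_rot: [0.001, -0.047, 0.999, -0.0]
wrist_force: [0.5, 0.3, -0.9]
gripper_width: 0.532
gripper_force: 31.9
target [ 605.7 -139.    72. ] d cm [ 0.12 -0.09  1.53] rot [-0.   0.1 -0. ] dist 15.0
16.25 [ 606.7 -137.9   87.3] [ 0.001 -0.047  0.999 -0.   ] w 0.532 gf 31.9 F [ 0.5  0.3 -0.9] j7 1.77
```

```bash
python3 -m jog '[[0.7,0,0,0.7,0,0,0],[0.7,0,0,1,0,0,0],[0.7,0,0,1.2,0,0,0],[0.7,0,0,1.3,0,0,0],[0.7,0,0,1.3,0,0,0]]'; python3 plan.py c -32 -100 69 90
```

```text
time: 16.88
position: [606.5, -137.0, 73.4]
eef_rot: [0.0, -0.048, 0.999, -0.0]
wrist_force: [-0.3, -0.4, -1.6]
gripper_width: 0.533
gripper_force: 32.0
target [ 605.7 -139.    69. ] d cm [ 0.1  -0.19  0.44] rot [-0.   0.   0.1] dist 5.0
16.875 [ 606.5 -137.    73.4] [ 0.    -0.048  0.999 -0.   ] w 0.533 gf 32.0 F [-0.3 -0.4 -1.6] j7 1.77
```

No floor contact yet, so I'll go a little lower and then release.

```bash
python3 -m jog '[[0.7,0,-0.1,0.2,0,0,0],[0.7,0,-0.1,0.4,0,0,0],[0.7,0,-0.1,0.4,0,0,0],[0.25,0,-0.1,0.4,0,0,0],[0.25,0,-0.1,0.4,0,0,0],[0.25,0,-0.1,0.4,0,0,0]]'; python3 -m jog '[[0.25,0.5,0,-4,0,0,0],[0.25,1,0,-10,0,0,0],[0.25,6,0,-14,0,0,0],[0.25,12,0,-14,0,0,0],[0.25,17,0,-14,0,0,0],[0.25,17,0,-14,0,0,0]]'; python3 - <<'E'
from h import *
im=read_camera("scene"); t=read_camera("top")
cv2.imwrite("pics/s2.png",np.hstack([cv2.resize(im[180:370,200:400],(400,400)),cv2.resize(t[170:270,250:440],(400,400))]))
E
python3 plan.py caps
```

```text
time: 17.62
position: [606.4, -138.0, 69.0]
eef_rot: [-0.0, -0.048, 0.999, 0.0]
wrist_force: [1.0, 0.0, -0.8]
gripper_width: 0.755
gripper_force: 0.0
time: 18.38
position: [433.6, -154.9, 209.5]
eef_rot: [-0.001, -0.046, 0.999, -0.0]
wrist_force: [1.0, 0.6, -0.2]
gripper_width: 0.75
gripper_force: 0.0
red [377.8 205.6] 36 [ 671. -140.]
red [341.5 239.7] 36 [581. -44.]
red [311.6 244.4] 37 [569.  34.]
18.525 [ 438.4 -154.1  209.4] [ 0.001 -0.048  0.999 -0.   ] w 0.749 gf 0.0 F [ 0.3 -0.3  0.2] j7 1.88
```

View pics/s2.png

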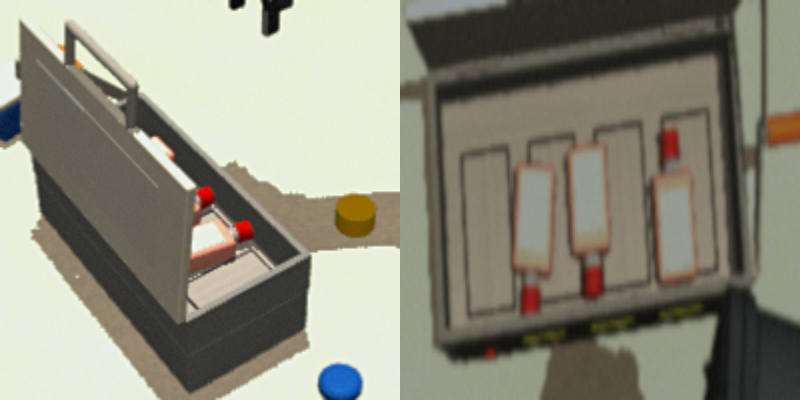

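All three flasks lie flat, label up, in the chamber. A was nudged to the right but is still inside. Next is the knuckle; I'll check the predicted pad position against the picture.

```bash
python3 - <<'E'
from meas import *
print(w2p("top",[ch(3.3,-203,160),ch(3.3,-233,160),ch(3.3,-263,160)]).round(1))
im=read_camera("scene").astype(int); m=(im[...,2]-im[...,0]>90)&(im[...,1]-im[...,0]>25)
for c,s in blobs(m,15): print(c.round(1),s)
print(w2p("scene",[ch(3.3,-203,160),ch(3.3,-233,160),ch(3.3,-263,160)]).round(1))
E
python3 plan.py c -6 -240 210 90
```

```text
[[426.9 200. ]
 [439.9 198.7]
 [452.8 197.4]]
[144.2   6. ] [  94    0  132   19 1301]
[40.7 80.6] [   0   48   99   68 4372]
[125.9 196.9] [  92  163   70   60 1451]
[  1.  214.5] [  0 208   4  11  26]
[377.3 281.7] [368 272  20  21 330]
[307.3 297.3] [296 293  21   9  27]
[353.2 407.8] [347 403  13  11  80]
[[235.1 215.6]
 [229.4 210. ]
 [223.9 204.6]]
target [ 644.7 -275.9  210. ] d cm [-19.34 -14.11  -0.06] rot [-0.   0.   0.1] dist 239.0
18.575 [ 438.6 -154.   209.3] [ 0.    -0.048  0.999  0.   ] w 0.748 gf 0.0 F [-0.2 -0.1 -0.4] j7 1.88
```

```bash
python3 - <<'E'
from meas import *
for z in (155,160,168):
    w=p2w("top",[(437.1,201.2),(423.5,202.5),(451,199.8)],z)[:,:2]-C[:2]; c,n=np.cos(C[2]),np.sin(C[2]); print(z,(w@np.array([[c,-n],[n,c]])).round(1))
t=read_camera("top"); cv2.imwrite("pics/k.png",cv2.resize(t[140:270,400:520],(720,600),interpolation=cv2.INTER_CUBIC)[:600])
E
```

```text
155 [[  -0.9 -227.2]
 [  -0.8 -195.5]
 [  -0.9 -259.5]]
160 [[  -1.9 -225.9]
 [  -1.8 -194.4]
 [  -1.9 -258.1]]
168 [[  -3.6 -223.9]
 [  -3.5 -192.6]
 [  -3.6 -255.8]]
```

View pics/k.png

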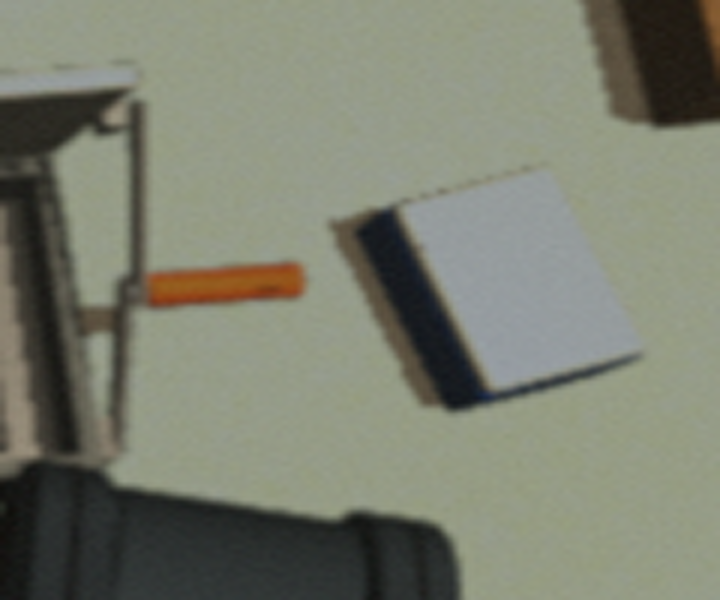

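```bash
python3 -m jog '[[1,0,-6,-1,0,0,0],[1,-3,-10,-1,0,0,0],[1,-8,-13.4,-1,0,0,0],[1,-13,-13.4,-1,0,0,0],[1,-18,-13.4,-0.5,0,0,0],[1,-19.3,-13.4,0,0,0,0],[1,-19.3,-13.4,0,0,0,0],[1,-19.3,-13.4,0,0,0,0]]'; python3 plan.py c -7 -232 176 90
```

```text
time: 19.62
position: [641.0, -269.9, 209.3]
eef_rot: [-0.001, -0.047, 0.999, -0.0]
wrist_force: [-1.6, 0.1, -0.2]
gripper_width: -0.005
gripper_force: 0.0
target [ 642.9 -268.   176. ] d cm [-0.21  0.16  3.33] rot [-0.  -0.1  0. ] dist 33.0
19.625 [ 641.  -269.9  209.3] [-0.001 -0.047  0.999 -0.   ] w -0.005 gf 0.0 F [-1.6  0.1 -0.2] j7 1.99
```

```bash
python3 -m jog '[[1,-0.2,0,2,0,0,0],[1,-0.2,0,3.2,0,0,0],[1,-0.2,0,3.4,0,0,0],[1,-0.2,0,3.6,0,0,0],[1,-0.2,0,3.8,0,0,0],[1,-0.2,0,4,0,0,0],[1,-0.2,0,4,0,0,0]]'; python3 plan.py c -7 -232 160 90
```

```text
time: 20.5
position: [645.7, -269.3, 171.6]
eef_rot: [0.002, -0.048, 0.999, -0.001]
wrist_force: [0.8, 0.2, 6.6]
gripper_width: 0.0
gripper_force: 3.7
target [ 642.9 -268.   160. ] d cm [0.27 0.15 1.15] rot [-0.1  0.2  0.1] dist 12.0
20.5 [ 645.7 -269.3  171.6] [ 0.002 -0.048  0.999 -0.001] w 0.0 gf 3.7 F [0.8 0.2 6.6] j7 1.98
```

```bash
python3 -m jog '[[1,-0.3,0,0.6,0,0,0],[1,-0.5,0,1,0,0,0],[1,-0.8,0,1.5,0,0,0],[1,-1,0,1.9,0,0,0],[1,-1.2,0,2.4,0,0,0],[1,-1.4,0,2.8,0,0,0],[1,-1.5,0,3.2,0,0,0],[1,-1.6,0,3.6,0,0,0]]'; python3 plan.py c -7 -232 160 90;  python3 - <<'E'
from h import *
im=read_camera("top"); cv2.imwrite("pics/k2.png",np.hstack([cv2.resize(im[140:270,240:480],(800,433))]))
E
```

```text
time: 21.5
position: [660.1, -267.6, 133.2]
eef_rot: [0.0, -0.048, 0.999, -0.0]
wrist_force: [-3.6, -0.1, 5.2]
gripper_width: -0.007
gripper_force: 2.1
target [ 642.9 -268.   160. ] d cm [ 1.72  0.12 -2.68] rot [-0.   0.   0.1] dist 32.0
21.5 [ 660.1 -267.6  133.2] [ 0.    -0.048  0.999 -0.   ] w -0.007 gf 2.1 F [-3.6 -0.1  5.2] j7 1.97
```

View pics/k2.png

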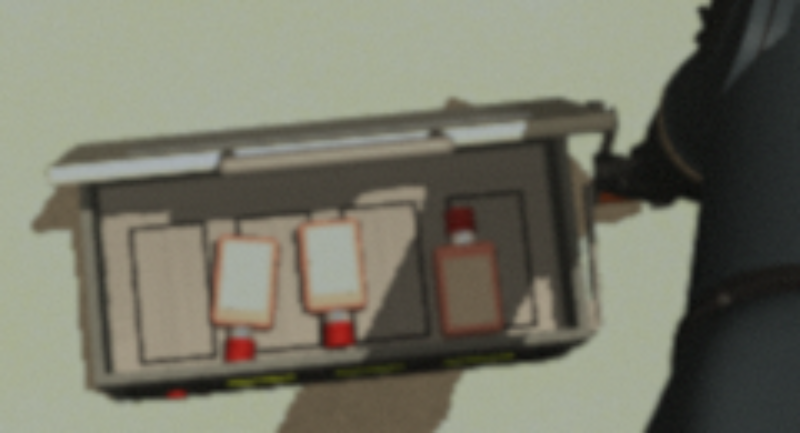

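```bash
cat >> meas.py <<'E'
def bar(th,y=0):
    f=np.radians(84-th); return ch(83-215*np.cos(f)+6*np.sin(f),y,115+215*np.sin(f)+6*np.cos(f))
E
python3 - <<'E'
from meas import *
for th in range(0,45,5): print(th,w2p("top",bar(th)).round(1),w2p("scene",bar(th)).round(1),bar(th).round())
E
```

```text
0 [[338.  159.2]] [[249.  205.5]] [694. -30. 329.]
5 [[338.9 168.7]] [[256.8 203.5]] [676. -32. 327.]
10 [[339.8 178.2]] [[264.5 202.2]] [657. -34. 323.]
15 [[340.7 187.7]] [[271.8 201.6]] [640. -35. 318.]
20 [[341.5 197.1]] [[278.9 201.7]] [622. -37. 311.]
25 [[342.2 206.2]] [[285.6 202.4]] [606. -39. 302.]
30 [[342.9 215. ]] [[291.8 203.8]] [590. -40. 292.]
35 [[343.5 223.3]] [[297.6 205.8]] [575. -41. 281.]
40 [[344.1 231. ]] [[302.9 208.4]] [561. -43. 269.]
```

```bash
cat > bar.py <<'E'
from meas import *
def prof(n=2):
    out=[]
    for _ in range(n):
        im=cv2.cvtColor(read_camera("top"),cv2.COLOR_BGR2GRAY); out.append(im)
    return out
E
python3 - <<'E'
from bar import *
a=cv2.imread("pics/top0.png"); t0=state()["time"]; f=prof(4)
print(t0,state()["time"])
for g in f[1:]: print(cv2.phaseCorrelate(np.float32(f[0][165:200,300:380]),np.float32(g[165:200,300:380])))
print(f[0][170:200:1,330:345].mean(1).round().astype(int))
E
```

```text
21.55 21.75
((-0.058568395842662824, 0.032117069355042105), 0.981478954686059)
((0.0054436900122283305, 0.07316269755406068), 1.0203903891974024)
((-0.048932569082715816, -0.03075385912846329), 0.9944631758249468)
[169 170 170 170 168 152 117  89  82  84  93  99 107 139 156 141 128 137
 143 127 100  76  68  70  69  69  68  68  68  68]
```

```bash
python3 -m jog '[[1,0.3,0,-0.8,0,0,0],[1,0.5,0,-1.2,0,0,0]]'; python3 - <<'E'
from bar import *
f=prof(4)
for g in f[1:]: print(cv2.phaseCorrelate(np.float32(f[0][165:200,300:380]),np.float32(g[165:200,300:380])))
print(f[-1][170:200:1,330:345].mean(1).round().astype(int))
E
```

```text
time: 22.0
position: [655.3, -268.0, 146.3]
eef_rot: [0.001, -0.048, 0.999, -0.0]
wrist_force: [-0.1, -0.1, -0.0]
gripper_width: -0.001
gripper_force: 0.0
((0.01464562240103362, -0.019816714318025674), 0.9655573980675803)
((-0.02573029365815671, 0.01045140922737886), 1.003382178147634)
((-0.07626446309079427, -0.008322570810005203), 0.99610921839873)
[169 170 169 169 168 152 117  89  83  84  93  99 108 139 156 140 129 138
 143 127 100  76  68  68  70  69  68  67  68  68]
```

```bash
python3 -m jog '[[1,1,-0.5,-3,0,0,0],[1,4,-2,-5,0,0,0],[1,9,-2,-7,0,0,0],[1,14,-2,-12,0,0,0],[1,14,0,-18,0,0,0],[1,14,3,-24,0,0,0],[1,14,6,-29,0,0,0],[1,14,6,-29,0,0,0]]'; python3 -m jog '[[1,0,1,0,0,0,10],[1,0,3,0,0,0,20],[1,0,6,0,0,0,30],[1,0,10,0,0,0,40],[0.4,0,14,0,0,0,50],[0.4,0,16,0,0,0,60],[0.4,0,16,0,0,0,70],[0.4,0,16,0,0,0,80]]'; python3 plan.py w 642 -35 420 5.4
```

```text
time: 23.2
position: [511.3, -219.5, 439.7]
eef_rot: [0.004, -0.049, 0.999, -0.001]
wrist_force: [0.1, -0.7, -1.7]
gripper_width: 0.001
gripper_force: 0.0
time: 24.2
position: [494.6, -62.3, 434.2]
eef_rot: [-0.001, 0.608, 0.794, -0.001]
wrist_force: [0.3, -0.2, -1.2]
gripper_width: 0.603
gripper_force: 0.0
target [642. -35. 420.] d cm [-1.21 14.94  1.4 ] rot [-0.1 -0.   9.7] dist 151.0
24.2 [494.6 -62.3 434.2] [-0.001  0.608  0.794 -0.001] w 0.603 gf 0.0 F [ 0.3 -0.2 -1.2] j7 0.32
```

```bash
python3 - <<'E'
from bar import *
f=prof(1); print(f[-1][170:200:1,330:345].mean(1).round().astype(int))
E
python3 -m jog '[[0.4,-0.5,5,0,0,0,5],[0.4,-1.2,10,0,0,0,9.7],[0.4,-1.2,14,0,0,0,9.7],[0.4,-1.2,14.9,0.5,0,0,9.7],[0.4,-1.2,14.9,0.5,0,0,9.7],[0.4,-1.2,14.9,0.5,0,0,9.7]]'; python3 plan.py w 642 -35 345 5.4
```

```text
[48 48 48 49 50 49 49 49 50 49 48 49 49 49 50 51 51 52 52 52 53 54 54 54
 54 54 54 54 54 55]
time: 25.0
position: [640.7, -34.9, 430.7]
eef_rot: [0.0, 0.671, 0.742, -0.0]
wrist_force: [-0.1, 1.0, -0.2]
gripper_width: 0.604
gripper_force: 0.0
target [642. -35. 345.] d cm [-0.02  0.13  8.57] rot [0.  0.  0.3] dist 86.0
25.0 [640.7 -34.9 430.7] [ 0.     0.671  0.742 -0.   ] w 0.604 gf 0.0 F [-0.1  1.  -0.2] j7 0.12
```

Check the alignment in the scene camera before going down.

```bash
python3 -m jog '[[0.4,0,0.1,4,0,0,0],[0.4,0,0.1,8.4,0,0,0],[0.4,0,0.1,8.4,0,0,0],[0.4,0,0.1,8.4,0,0,0]]'; python3 - <<'E'
from h import *
im=read_camera("scene"); cv2.imwrite("pics/b1.png",cv2.resize(im[90:300,190:400],(600,600),interpolation=cv2.INTER_CUBIC))
E
python3 plan.py w 642 -35 300 5.4
```

```text
time: 25.5
position: [642.9, -34.4, 348.8]
eef_rot: [0.001, 0.671, 0.742, 0.001]
wrist_force: [-0.2, 0.4, 0.3]
gripper_width: 0.598
gripper_force: 0.0
target [642. -35. 300.] d cm [-0.05 -0.15  4.9 ] rot [0.2 0.  0.3] dist 49.0
25.55 [643.3 -34.3 349. ] [0.001 0.671 0.742 0.001] w 0.601 gf 0.0 F [ 0.4 -1.1  0.4] j7 0.12
```

View pics/b1.png

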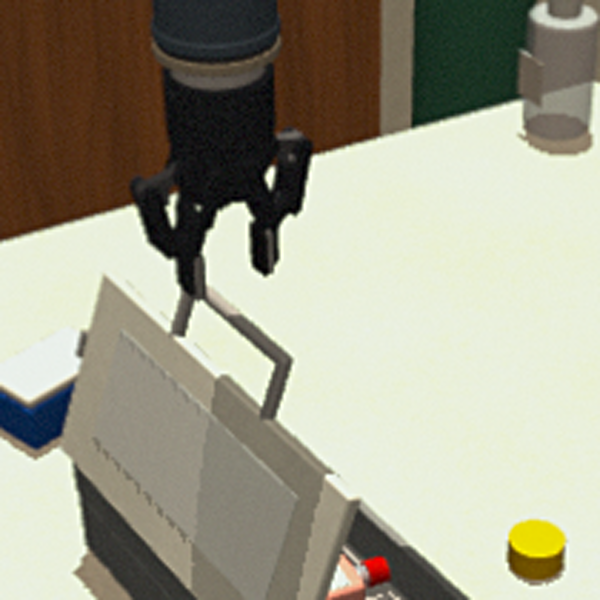

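```bash
python3 - <<'E'
from meas import *
print(w2p("scene",[[643,-34,349],[643,-34,356],[642,-35,318]]).round(1))
for th in (12,14.4,17): print(w2p("scene",[bar(th,65),bar(th,-65)]).round(1))
print((np.array([[197,290],[290,358]])*.35+[190,90]).round(1))
E
```

```text
[[270.  190. ]
 [269.8 187.1]
 [270.9 201.9]]
[[284.1 216.5]
 [251.9 188.2]]
[[287.7 216.2]
 [255.4 188.1]]
[[291.4 216. ]
 [259.1 188. ]]
[[259.  191.5]
 [291.5 215.3]]
```

```bash
python3 -m jog '[[0.4,0,-0.5,2,0,0,0],[0.4,0,-0.5,4,0,0,0],[0.4,0,-0.5,5,0,0,0],[0.4,0,-0.5,5,0,0,0],[1,0,-0.5,5,0,0,0],[1,0,-0.5,5,0,0,0],[1,0,-0.5,5,0,0,0],[1,0,-0.5,5,0,0,0]]' 25; python3 plan.py w 638 -35 300 5.4
```

```text
time: 26.55
position: [637.9, -34.5, 297.0]
eef_rot: [0.0, 0.671, 0.742, 0.0]
wrist_force: [-1.2, -0.4, 5.6]
gripper_width: 0.13
gripper_force: 24.4
target [638. -35. 300.] d cm [-0.05  0.   -0.3 ] rot [0.1 0.  0.3] dist 3.0
26.55 [637.9 -34.5 297. ] [0.    0.671 0.742 0.   ] w 0.13 gf 24.4 F [-1.2 -0.4  5.6] j7 0.13
```

```bash
python3 - <<'E'
import numpy as np
f=lambda t:np.array([-215*np.cos(np.radians(84-t))+6*np.sin(np.radians(84-t)),215*np.sin(np.radians(84-t))+6*np.cos(np.radians(84-t))])
for t in list(range(16,85,4))+[84]: d=(f(t)-f(15.6))/10; print(t,"dy",d[0].round(2),"dz",-d[1].round(2))
E
```

```text
16 dy -0.14 dz 0.05
20 dy -1.53 dz 0.62
24 dy -2.87 dz 1.29
28 dy -4.17 dz 2.05
32 dy -5.41 dz 2.9
36 dy -6.58 dz 3.83
40 dy -7.69 dz 4.84
44 dy -8.73 dz 5.93
48 dy -9.68 dz 7.09
52 dy -10.56 dz 8.31
56 dy -11.34 dz 9.59
60 dy -12.04 dz 10.92
64 dy -12.64 dz 12.29
68 dy -13.14 dz 13.71
72 dy -13.55 dz 15.15
76 dy -13.85 dz 16.62
80 dy -14.05 dz 18.11
84 dy -14.14 dz 19.61
84 dy -14.14 dz 19.61
```

```bash
python3 -m jog '[[1,0,-0.7,0.3,0,0,0],[1,0,-1.5,0.6,0,0,0],[1,0,-2.9,1.3,0,0,0],[1,0,-4.2,2.05,0,0,0],[1,0,-5.4,2.9,0,0,0],[1,0,-6.6,3.8,0,0,0],[1,0,-7.7,4.85,0,0,0],[1,0,-7.7,4.85,0,0,0]]'; python3 plan.py
```

```text
time: 27.55
position: [559.8, -41.9, 247.0]
eef_rot: [-0.001, 0.671, 0.742, -0.001]
wrist_force: [-2.0, 1.9, -2.5]
gripper_width: 0.131
gripper_force: 25.3
27.55 [559.8 -41.9 247. ] [-0.001  0.671  0.742 -0.001] w 0.131 gf 25.3 F [-2.   1.9 -2.5] j7 0.14
```

```bash
python3 -m jog '[[1,0,-1.05,1.1,0,0,0],[1,0,-2,2.25,0,0,0],[1,0,-2.85,3.45,0,0,0],[1,0,-3.65,4.75,0,0,0],[1,0,-4.35,6.1,0,0,0],[1,0,-4.95,7.45,0,0,0],[1,0,-4.95,7.45,0,0,0]]'; python3 plan.py
```

```text
time: 28.42
position: [511.1, -46.5, 172.7]
eef_rot: [-0.001, 0.671, 0.742, -0.001]
wrist_force: [-2.5, 4.7, -3.8]
gripper_width: 0.129
gripper_force: 26.4
28.425 [511.1 -46.5 172.7] [-0.001  0.671  0.742 -0.001] w 0.129 gf 26.4 F [-2.5  4.7 -3.8] j7 0.15
```

```bash
python3 -m jog '[[1,0,-0.3,0.7,0,0,0],[1,0,-0.5,1.4,0,0,0],[1,0,-0.7,2.1,0,0,0],[1,0,-0.9,2.85,0,0,0],[1,0,-1.05,3.6,0,0,0],[1,0,-1.2,4.3,0,0,0],[1,0,-1.3,5.05,0,0,0],[1,0,-1.4,5.8,0,0,0]]'; python3 plan.py c -132 0 102 0
```

```text
time: 29.42
position: [496.6, -47.9, 115.2]
eef_rot: [-0.001, 0.671, 0.742, -0.001]
wrist_force: [-6.7, 4.7, -0.1]
gripper_width: 0.132
gripper_force: 27.4
target [496.7 -48.8 102. ] d cm [-0.09  0.01  1.32] rot [-0.2 -0.1  0.4] dist 13.0
29.425 [496.6 -47.9 115.2] [-0.001  0.671  0.742 -0.001] w 0.132 gf 27.4 F [-6.7  4.7 -0.1] j7 0.17
```

Positions match the shut geometry. The last 13 mm goes slowly, with a slight over-press.

```bash
python3 -m jog '[[1,0,0,0.4,0,0,0],[1,0,0,0.8,0,0,0],[1,0,0,1.1,0,0,0],[1,0,0,1.3,0,0,0],[1,0,0,1.5,0,0,0],[1,0,0,1.6,0,0,0],[1,0,0,1.6,0,0,0]]'; python3 plan.py
```

```text
time: 30.3
position: [495.2, -48.1, 98.8]
eef_rot: [-0.003, 0.671, 0.742, -0.002]
wrist_force: [-9.3, 3.7, -1.8]
gripper_width: 0.129
gripper_force: 27.5
30.3 [495.2 -48.1  98.8] [-0.003  0.671  0.742 -0.002] w 0.129 gf 27.5 F [-9.3  3.7 -1.8] j7 0.17
```

```bash
python3 -m jog '[[1,0,0.1,0.2,0,0,0],[1,0,0.1,0.4,0,0,0],[1,0,0.1,0.4,0,0,0],[1,0,0.1,0.4,0,0,0]]'; python3 plan.py; python3 -m jog '[[1,0,0.1,0.2,0,0,0],[1,0,0.1,0.4,0,0,0],[1,0,0.1,0.4,0,0,0],[1,0,0.1,0.4,0,0,0]]'; python3 - <<'E'
from h import *
im=read_camera("scene"); t=read_camera("top")
cv2.imwrite("pics/l.png",np.hstack([cv2.resize(im[150:400,180:400],(400,450)),cv2.resize(t[150:300,240:440],(400,450))]))
E
```

```text
time: 30.8
position: [495.0, -48.1, 94.5]
eef_rot: [-0.003, 0.671, 0.742, -0.003]
wrist_force: [-12.0, 3.4, -2.9]
gripper_width: 0.128
gripper_force: 27.7
30.8 [495.  -48.1  94.5] [-0.003  0.671  0.742 -0.003] w 0.128 gf 27.7 F [-12.    3.4  -2.9] j7 0.17
time: 31.3
position: [495.0, -48.5, 92.4]
eef_rot: [-0.003, 0.671, 0.741, -0.003]
wrist_force: [-21.8, 2.2, 31.8]
gripper_width: 0.129
gripper_force: 31.3
```

View pics/l.png

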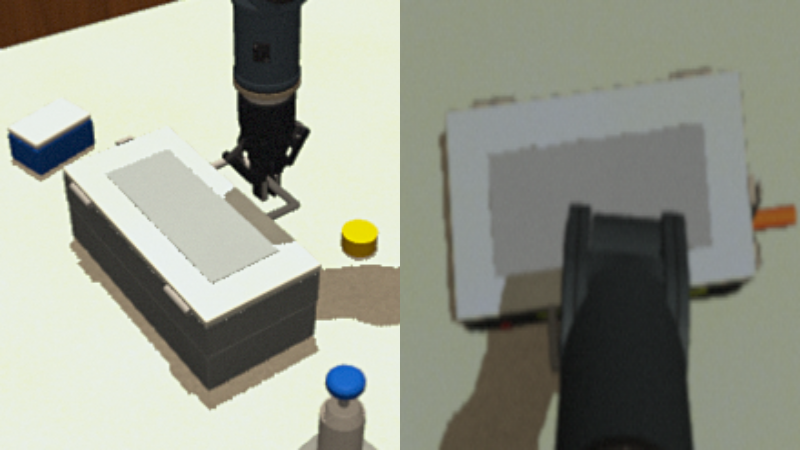

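The lid is shut; it pushes back with 32 N. I'll ease off, release and rise.

```bash
python3 -m jog '[[1,0,-0.2,-0.4,0,0,0],[1,0,-0.2,-0.5,0,0,0],[0.55,0,-0.2,-0.5,0,0,0],[0.55,0,-0.2,-0.5,0,0,0],[0.55,0,-0.2,-0.5,0,0,0]]'; python3 -m jog '[[0.55,0,0,-2,0,0,0],[0.55,0,0,-6,0,0,0],[0.55,0,0,-12,0,0,0],[1,0,0,-16,0,0,0],[1,0,0,-16,0,0,0]]';  python3 plan.py w 611.7 311 200 5.4
```

```text
time: 32.02
position: [498.6, -48.8, 96.6]
eef_rot: [0.001, 0.671, 0.742, 0.0]
wrist_force: [0.6, 0.2, -0.5]
gripper_width: 0.453
gripper_force: 0.0
time: 32.65
position: [499.7, -48.9, 259.5]
eef_rot: [0.002, 0.671, 0.742, 0.002]
wrist_force: [-0.1, 0.2, -0.5]
gripper_width: 0.031
gripper_force: 0.0
target [611.7 311.  200. ] d cm [34.69 14.7   6.02] rot [0.4 0.  0.3] dist 382.0
32.65 [499.7 -48.9 259.5] [0.002 0.671 0.742 0.002] w 0.031 gf 0.0 F [-0.1  0.2 -0.5] j7 0.14
```

```bash
python3 -m jog '[[1,5,2.1,0,0,0,0],[1,10,4.2,0,0,0,0],[1,15,6.3,0,0,0,0],[1,20,8.5,1,0,0,0],[1,25,10.6,2,0,0,0],[1,30,12.7,4,0,0,0],[1,34.7,14.7,6,0,0,0],[1,34.7,14.7,6,0,0,0]]'; python3 plan.py w 611.7 311 153 5.4; python3 - <<'E'
from h import *
im=read_camera("scene"); t=read_camera("top")
cv2.imwrite("pics/l2.png",np.hstack([cv2.resize(im[150:450,180:440],(390,450)),cv2.resize(t[150:300,240:440],(400,450))]))
E
```

```text
time: 33.65
position: [607.2, 316.3, 191.8]
eef_rot: [-0.002, 0.668, 0.744, -0.002]
wrist_force: [-0.3, -0.6, -0.6]
gripper_width: -0.002
gripper_force: 0.0
target [611.7 311.  153. ] d cm [-0.58  0.41  3.88] rot [-0.3 -0.   0.7] dist 39.0
33.65 [607.2 316.3 191.8] [-0.002  0.668  0.744 -0.002] w -0.002 gf 0.0 F [-0.3 -0.6 -0.6] j7 -0.42
```

View pics/l2.png

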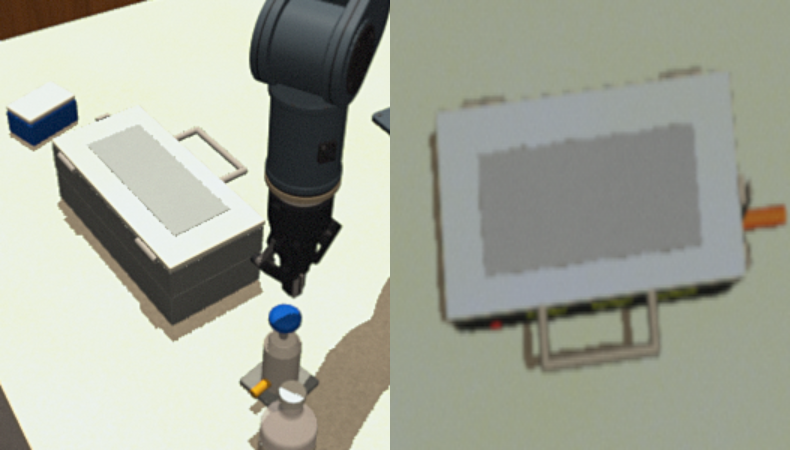

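The lid stays shut with nothing holding it, and the fingers are above the blue head. Now the strokes.

```bash
python3 -m jog '[[1,-0.3,0.2,2,0,0,0],[1,-0.3,0.2,3,0,0,0],[1,-0.3,0.2,3,0,0,0],[1,-0.3,0.2,3,0,0,0]]'; python3 plan.py w 611.7 311 123 5.4
```

```text
time: 34.25
position: [611.9, 308.5, 167.1]
eef_rot: [0.0, 0.671, 0.742, 0.0]
wrist_force: [-0.3, -0.0, 0.3]
gripper_width: -0.0
gripper_force: 0.0
target [611.7 311.  123. ] d cm [0.25 0.   4.41] rot [ 0.1 -0.   0.3] dist 44.0
34.25 [611.9 308.5 167.1] [0.    0.671 0.742 0.   ] w -0.0 gf 0.0 F [-0.3 -0.   0.3] j7 -0.42
```

```bash
python3 -m jog '[[1,0.2,0,1.4,0,0,0],[1,0.2,0,2.4,0,0,0],[1,0.2,0,3.4,0,0,0],[1,0.2,0,4.2,0,0,0],[1,0.2,0,4.5,0,0,0],[1,0.2,0,4.6,0,0,0],[1,0.2,0,4.6,0,0,0],[1,0.2,0,4.6,0,0,0]]'; python3 plan.py
```

```text
time: 35.25
position: [611.9, 311.3, 124.8]
eef_rot: [0.0, 0.671, 0.742, 0.002]
wrist_force: [-10.2, -4.5, 39.8]
gripper_width: 0.001
gripper_force: 19.7
35.25 [611.9 311.3 124.8] [0.    0.671 0.742 0.002] w 0.001 gf 19.7 F [-10.2  -4.5  39.8] j7 -0.42
```

```bash
python3 -m jog '[[1,0,0,-1.5,0,0,0],[1,0,0,-3,0,0,0],[1,0,0,-4,0,0,0],[1,0,0,-4,0,0,0],[1,0,0,-4,0,0,0],[1,0,0,-4,0,0,0]]'; python3 -m jog '[[1,0,0,1.4,0,0,0],[1,0,0,2.4,0,0,0],[1,0,0,3.2,0,0,0],[1,0,0,3.6,0,0,0],[1,0,0,3.8,0,0,0],[1,0,0,3.8,0,0,0],[1,0,0,3.8,0,0,0]]'; python3 -m jog '[[1,0,0,-1.5,0,0,0],[1,0,0,-3,0,0,0],[1,0,0,-3.8,0,0,0],[1,0,0,-3.8,0,0,0],[1,0,0,-3.8,0,0,0],[1,0,0,-3.8,0,0,0]]'
```

```text
time: 36.0
position: [611.0, 310.4, 159.4]
eef_rot: [-0.0, 0.671, 0.742, -0.001]
wrist_force: [0.2, -0.3, -0.3]
gripper_width: -0.001
gripper_force: 0.0
time: 36.88
position: [612.2, 310.9, 125.0]
eef_rot: [0.0, 0.671, 0.742, 0.002]
wrist_force: [-5.1, -3.1, 26.9]
gripper_width: -0.003
gripper_force: 13.3
time: 37.62
position: [611.0, 310.4, 159.4]
eef_rot: [-0.0, 0.671, 0.742, -0.001]
wrist_force: [-0.4, -0.6, -0.5]
gripper_width: -0.003
gripper_force: 0.0
```

```bash
python3 -m jog '[[1,0,0,1.4,0,0,0],[1,0,0,2.4,0,0,0],[1,0,0,3.2,0,0,0],[1,0,0,3.6,0,0,0],[1,0,0,3.8,0,0,0],[1,0,0,3.8,0,0,0],[1,0,0,3.8,0,0,0]]'; python3 -m jog '[[1,0,0,-1.5,0,0,0],[1,0,0,-3,0,0,0],[1,0,0,-6,0,0,0],[1,0,0,-10,0,0,0],[1,0,0,-12,0,0,0],[1,0,0,-12,0,0,0],[1,0,0,-12,0,0,0],[1,0,0,-12,0,0,0]]'; python3 - <<'E'
from h import *
im=read_camera("scene"); cv2.imwrite("pics/end.png",im); print(state()["wrist_force"],state()["qvel"].round(3))
E
```

```text
time: 38.5
position: [612.2, 311.0, 125.0]
eef_rot: [0.0, 0.671, 0.742, 0.002]
wrist_force: [-5.8, -1.6, 26.3]
gripper_width: 0.006
gripper_force: 13.3
time: 39.5
position: [610.7, 310.3, 240.6]
eef_rot: [-0.0, 0.671, 0.742, -0.001]
wrist_force: [0.2, 0.7, -0.1]
gripper_width: -0.001
gripper_force: 0.0
[-0.38153306 -0.47736929 -1.00528185] [-0.    -0.006  0.    -0.009  0.     0.002 -0.001]
```

View pics/end.png

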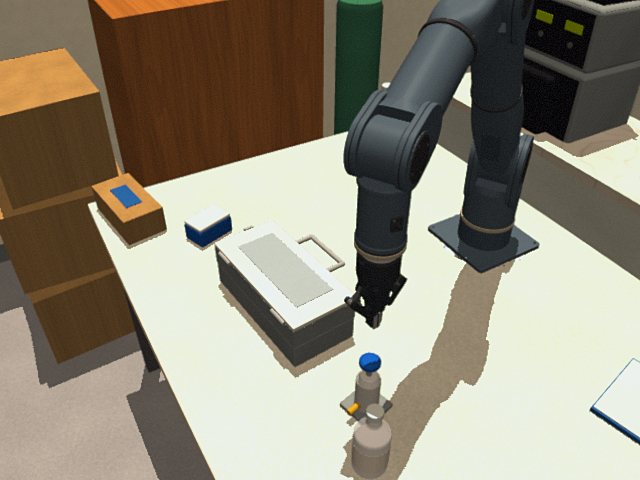

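The lid is shut and the plunger is up, with its head at (370,361) as at the start. The bottle (370,440) and tip box (208,227) stand where they were, and the arm is clear of everything.

```bash
python3 -c "
from rig import *
print(sign_off())"
```

```text
the job is handed in; nothing more can be done
None
```

The job is handed in with no verdict returned: the three flasks on the bench were laid flat, label up, in the chamber; the stay was broken, the lid lowered shut under grip, and the plunger given three full strokes, with the bottle, tip box and puck never touched.

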